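# Clamp the washing-machine hinge block in the drilling jig

### The arm

A 6-joint arm with a two-finger parallel gripper is mounted at the origin on the work surface. World frame = base frame: x ahead of the robot, y to its left, z up, the work surface at z = 0. Lengths are in m, angles in rad, forces in N, time in s.
With the tool pointing down it reaches from about 0.35 to 0.875 m from the base axis. Payload 4.2 kg.
Tool frame: the origin (TCP) lies midway between the tips of the shut fingers; the grasp point (between the pads) lies 19 mm behind it (ctrl.grasp_offset is the distance from the TCP to the grasp point, in m); z points along the fingers, y is the line along which they close (so a half turn about z gives the same grasp; the last joint's range is limited). The gripper opens to 87 mm and grips with 3 to 60 N. Pads are 19 mm wide; open, the fingers measure 117 mm over their backs; the gripper's body (75 mm by 190 mm) begins 51 mm behind the grasp point.
Start: joints at [1.414, 0.385, 0.008, 0, -1.194, -0.259], TCP at [0.252, 0.572, 0.223] pointing down, gripper open.
Joint ranges: [-3.14, 3.14], [-1.21, 2.06], [-1.07, 1.41], [-3.16, 2.05], [-2.99, -0.16], [-3.1, 3.1]. Speed limits (rad/s): [2.79, 2.79, 3.14, 3.14, 3.14, 3.14].

### API

Orientations are given as a 3x3 rotation matrix whose columns are the frame's x, y, z axes.
In Python, from station import ctrl, vision gives the robot as it stands. The module is installed in compiled form; this text tells all that it offers.
- The arm moves only by the tool drive_tool, never from a script. Its argument "increments" is a list of rows, each a list of 3 entries, a list of its own where there are three numbers: the shift along the tool's x, y, z scaled (see below), then the turn, a rotation vector about the tool's x, y, z scaled (see below), then the opening, from 0 (shut) to 1 (fully open). A call has 1 to 10 rows; each row shifts and turns the commanded pose from where the row before left it, along the tool's axes as they then stand; what a row does not reach is not made up. The controller multiplies each number of a shift by 150 mm and each number of a turn by 180 degrees. A row lasts 1/10 s, in which the tool goes at most 50 mm and 8.59 degrees, less where a joint would pass 70% of its speed; a pose out of reach is approached as far as the arm can. A call with a number of a shift or a turn outside -1 to 1 is refused whole. A call with a gripper value outside its range is refused whole. The fingers move at their own pace and stop on an object; the grip force is fixed at half the most. Time passes only in rows, so rows that do not move let the fingers close. It gives the time, the measured TCP pose, the force, the opening and the grip force at its end, in the units of the state.
- ctrl.observe(): the state, without advancing time (a new reading comes with each control period).
- vision.capture(name): name is "scene" or "top" or "wrist"; returns the picture (400x640x3 uint8, red, green, blue); there is no depth.
- vision.calibration(name): a dict with "camera_matrix" (3x3 intrinsics, pixels), "position" and "orientation" of the camera in the world. Camera axes: x right, y up, looking along -z (the intrinsics and any distortion apply to the point x, -y, -z); pixel columns grow to the right and rows downward; lengths in m; the calibration is good to about 2 mm. A picture is of the moment at which its call begins: read the wrist's pose just before it. calibration takes no time and is no camera call; for the wrist camera it gives the pose at the moment of the call.
- ctrl.job_done(): hands the job in; it is judged then, once.
Trained networks look in the newest picture that a camera, given by its name, has taken for a name from the list of things; names that differ only in an ending like _2 or _b are one class to them, and where a whole thing is asked for, a point or a joint stands for the part that bears it (a point fixed in the world has none). Each returns a list of dicts, best first, with "conf" (0 to 1); they miss things now and then, are a little off and sometimes report something else, mostly with a low value. They report only what shows in the picture. A call takes as long as a camera call. They do not tell look-alikes from the thing itself.
- vision.spot_in(camera, target): "centre" ([row, column] in pixels, amid what is visible of it).
- vision.masks_of(camera, target): "pixels" (400x640 bool, what is visible of it) and "centre" ([row, column] in pixels, amid what is visible of it).
- vision.pinpoint(camera, target): "centre" ([row, column] in pixels: a listed point, or the origin of a listed thing).
The state is a dict: "time": time; "joints": joint angles; "dq": joint speeds; "effort": joint torques, N m; "tcp_pos": TCP position; "tcp_rot": TCP orientation; "contact_force": force on the tool from outside, world axes, zero at the start; "torque": the same for the moment, N m; "grip_width": finger opening in m; "gripper_force": force on a finger pad.
Only numpy, scipy, OpenCV 4.12 (cv2) and the standard library are available. Lean on these libraries where they do the work, as an engineer would, in place of code of your own. Each camera call takes 0.05 s, during which the arm holds its last target. There are 200 camera calls.

### The job

Put the white hinge block on the wooden jig between its two aluminium guides, low end first, and slide it along until its nose has squeezed the rubber bumper of the stop right in, then let it go there. After that push the red clamp handle down with closed fingers (do not grip it), past its dead point until it rests fully down and the rubber pad holds the block against the bumper, and take the hand away. Push gently, never with more than 15 N on the stop or 25 N on the handle, and leave the old blue block and the other things alone.

Things in the scene. Friction and masses are not known exactly. Their poses are not given: they have to be found in the camera images.
- jig: Plywood drilling jig, fixed: board 250 x 120 mm, 15 mm thick. Origin on the counter, straight below the clamp arm's pivot; x runs along the board from the clamp to the loading end (board from x -90 to +160 mm), z up. The block lies on the board's top (z 15 mm). The open clamp arm stands upright above x 0, up to z 125 mm, its pad reaching to x 40 mm.
- slot (a point): Middle of the slot between the two aluminium guides, on the board's top: x 62.5, y 0, z 15 mm of the jig; axes as the jig's. The guides are 10 mm high and run from x 30 to 95 mm of the jig, inner faces 39 mm apart (the block is 34 mm wide), flared outwards from 95 to 111 mm.
- stop: Brass stop block on the jig between the guides, 34 wide x 18 high x 10 mm thick; origin at the foot of its front face, x 30 mm of the jig, axes as the jig's. Out of that face, 10 mm above the board, stands a steel screw with a black rubber bumper (14 mm diameter), which the nose must meet. How far the bumper stands out is not measured: 7 to 22 mm. It gives by 2.5 mm (1.5 N per mm) and is then rigid.
- handle (a joint): Angle of the red handle, rad: 0 open (it leans up at 1.12 rad above level, pointing to the jig's -x; stays there), 1.0 at its rigid end stop (0.12 rad above level). Dead point at 0.90. The pad meets the block near 0.65; from there the push needed, at 110 mm from the pivot, is 4 to 8 N, fading to none at 0.90. Past 0.93 it goes home by itself, short of 0.86 it springs back.
- handle_pivot (a point): Axis of the handle, at x -52, y 0, z 60 mm of the jig; axes as the jig's. The handle turns about its y axis.
- handle_press (a point): Point on the axis of the red round grip (22 mm diameter, from 41 to 136 mm from the pivot), 110 mm from the pivot: a good place to push from above, the surface being 11 mm from the axis. Moves with the handle.
- pad: Black rubber pad, 16 mm diameter, sprung, under the end of the steel clamp arm; origin at the centre of its pressing face. Clamped, it presses down on the block's low end at x 70 mm of the jig with about 20 N.
- block: White hinge block, 95 x 34 mm, 0.15 to 0.3 kg. Low end (nose) 20 mm high for its first 53 mm, then a 42 mm long grip part, 44 mm high with a steel pin across it. Origin at the centre of its underside; x points from the nose to the high end, z up. It starts on the 3 mm thick green mat, beside the old blue one. In the jig its x runs along the jig's x.
- block_grip (a point): Middle of the white block's high part, where to grasp it across its 34 mm width: 26.5 mm from the origin along x (74 mm from the nose face), 34 mm above the underside (10 mm below the top). Axes as the block's.
- block_nose (a point): Foot of the white block's nose face: 47.5 mm from the origin along -x, level with the underside. Axes as the block's.
- old_block: Old hinge block of the same shape and size but blue, on the green mat (260 x 170 mm). Not to be moved.
- mug: Blue mug, 80 mm wide, 90 mm high; bystander. Origin under its centre.
- soap: Yellow soap bottle, 64 mm wide, 190 mm high; bystander. Origin under its centre.
- screwdriver: Screwdriver lying on the counter; bystander.
- wrench: Steel wrench lying beyond the jig; bystander.
- jar: Glass jar with a red cap, 72 mm wide, 85 mm high; bystander. Origin under its centre.
Things that resemble listed ones, but are neither listed nor needed, are in the scene too. Of the things that look like the block, the middle-sized one is meant.

How it is judged:
On the way, in this order (a step that is already met when the one before it is completed fails the run):
1. the white block lies in the slot and its nose squeezes the bumper in, the clamp still open (y of block_nose in the frame of slot between -0.006 and 0.006 m and angle between the x axis of block and the x axis of jig, either way round below 0.09 rad and z of block_nose in the frame of slot below 0.007 m and angle between block's own z axis and vertical below 0.14 rad and contact force between block and stop above 4 N and value of joint handle below 0.4 rad), for 0.1 s.
2. the handle is down past its dead point and the pad presses on the block (value of joint handle above 0.96 rad and contact force between pad and block above 10 N), for 0.2 s.
At the end, for the whole second after the job is handed in: The white block lies flat on the jig between the guides, in line (5 degrees, 6 mm), its nose still touching the bumper (over 0.2 N); the handle is past 0.96 rad, the pad presses on the block with over 10 N; the hand is off both, the block at rest and the bystanders are where they were (2 to 3 cm) (all of step 2 and y of block_nose in the frame of slot between -0.006 and 0.006 m and z of block_nose in the frame of slot below 0.003 m and angle between the x axis of block and the x axis of jig, either way round below 0.09 rad and angle between block's own z axis and vertical below 0.06 rad and contact force between block and stop above 0.2 N and linear speed of block below 0.02 m/s and contact force between the fingers and block below 0.1 N and contact force between the fingers and handle below 0.1 N).
It fails at once if the stop is pushed with more than 15 N (contact force between anything else and stop above 15 N).
It fails at once if the handle is pushed or squeezed with more than 25 N (contact force between anything else and handle above 25 N).
It fails at once if a bystander is moved (distance of old_block from where it was at the start of the episode above 0.02 m or distance of any of mug, soap, screwdriver, wrench, jar from where it was at the start of the episode above 0.03 m).
It also fails if it takes over 69 s, if anything falls off the work surface, if the arm or the gripper's body presses on something with over 40 N, if the wrist force passes 120 N, or if a joint passes its speed limit or range.

## Working session

There is one attempt and no reset: what is moved stays moved. The work goes in short steps, Python scripts to look and compute and a tool call to move; the robot and the scene stay as the last step left them, time stands still between calls to the robot, and variables do not carry over. Pictures are saved under pics/ and viewed, at most 10 in all, crops included, and the job is handed in when it is done.

Besides the shell and the picture viewer there is one more tool, called after "Emit:" as a command line: name --argument value ..., lists and objects as JSON in quotes. drive_tool: Moves the arm, as the interface text tells. Its arguments: {"type":"object","properties":{"increments":{"type":"array","items":{"type":"array"}}},"required":["increments"]}

```bash
mkdir -p pics
cat > h.py <<'E'
import numpy as np, cv2
from station import ctrl, vision
def ray(cam,rc):
    c=vision.calibration(cam);K=np.array(c["camera_matrix"]);R=np.array(c["orientation"]);p=np.array(c["position"])
    v=np.linalg.inv(K)@np.array([rc[1],rc[0],1.]);d=R@np.array([v[0],-v[1],-v[2]]);return p,d
def at(cam,rc,z):
    p,d=ray(cam,rc);return p+d*(z-p[2])/d[2]
def proj(cam,X):
    c=vision.calibration(cam);K=np.array(c["camera_matrix"]);R=np.array(c["orientation"]);p=np.array(c["position"])
    q=R.T@(np.array(X)-p);u=K@np.array([q[0],-q[1],-q[2]]);return u[1]/u[2],u[0]/u[2]
def save(n,im): cv2.imwrite(f"pics/{n}.png",im[:,:,::-1])
E
python3 - <<'E'
from h import *
np.set_printoptions(precision=3,suppress=True)
for c in ["top","scene"]:
    save(c+"0",vision.capture(c)); k=vision.calibration(c);print(c,k)
Z=dict(jig=0,slot=.015,stop=.015,handle_pivot=.06,handle_press=.15,block=.003,block_grip=.037,block_nose=.003,old_block=.003,mug=0,soap=0,screwdriver=0,wrench=0,jar=0)
for t,z in Z.items():
  for r in vision.pinpoint("top",t)[:4]: print(t,np.round(r["conf"],2),np.round(r["centre"]),at("top",r["centre"],z))
s=ctrl.observe();print(s["time"],s["tcp_rot"],s["grip_width"],ctrl.grasp_offset)
E
```

```text
top {'camera_matrix': array([[456.45 ,   0.   , 320.733],
       [  0.   , 456.45 , 201.661],
       [  0.   ,   0.   ,   1.   ]]), 'position': array([ 0.378, -0.026,  1.364]), 'orientation': array([[ 0.022,  0.996, -0.083],
       [-1.   ,  0.021, -0.02 ],
       [-0.018,  0.083,  0.996]])}
scene {'camera_matrix': array([[491.81 ,   0.   , 315.995],
       [  0.   , 491.81 , 200.266],
       [  0.   ,   0.   ,   1.   ]]), 'position': array([1.457, 0.121, 0.99 ]), 'orientation': array([[-0.114, -0.652,  0.75 ],
       [ 0.993, -0.064,  0.096],
       [-0.015,  0.756,  0.655]])}
jig 0.24 [127. 318.] [0.717 0.015 0.   ]
slot 0.56 [181. 316.] [0.551 0.016 0.015]
stop 0.6 [179. 326.] [ 0.557 -0.013  0.015]
stop 0.51 [177. 354.] [ 0.565 -0.096  0.015]
handle_pivot 0.92 [178. 353.] [ 0.557 -0.091  0.06 ]
handle_press 0.48 [172. 373.] [ 0.56 -0.14  0.15]
block 0.87 [225. 211.] [0.413 0.329 0.003]
block 0.75 [291. 201.] [0.219 0.349 0.003]
block 0.5 [229. 258.] [0.405 0.187 0.003]
block_grip 0.76 [278. 194.] [0.258 0.362 0.037]
block_grip 0.73 [228. 254.] [0.406 0.192 0.037]
block_grip 0.68 [179. 314.] [0.555 0.023 0.037]
block_grip 0.64 [227. 198.] [0.406 0.357 0.037]
block_nose 0.66 [308. 214.] [0.17  0.308 0.003]
block_nose 0.63 [224. 222.] [0.416 0.294 0.003]
block_nose 0.55 [244. 367.] [ 0.369 -0.14   0.003]
block_nose 0.47 [233. 267.] [0.393 0.16  0.003]
old_block 0.69 [188. 210.] [0.525 0.335 0.003]
mug 0.81 [157. 448.] [ 0.634 -0.379  0.   ]
soap 0.97 [243. 444.] [ 0.375 -0.367  0.   ]
soap 0.21 [223. 225.] [0.42  0.287 0.   ]
screwdriver 0.58 [133. 316.] [0.7   0.021 0.   ]
screwdriver 0.55 [243. 367.] [ 0.37  -0.139  0.   ]
wrench 0.92 [130. 319.] [0.711 0.012 0.   ]
jar 0.89 [205. 461.] [ 0.49  -0.417  0.   ]
0.8 [[ 0.915 -0.404 -0.   ]
 [-0.404 -0.915  0.   ]
 [-0.    -0.    -1.   ]] 0.08678618594734887 0.0187
```

Run:
```python
import cv2
i=cv2.imread("pics/top0.png");cv2.imwrite("pics/topc.png",cv2.resize(i[100:330,160:480],None,fx=2.5,fy=2.5,interpolation=cv2.INTER_CUBIC))
```

```text
(no output)
```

View pics/topc.png

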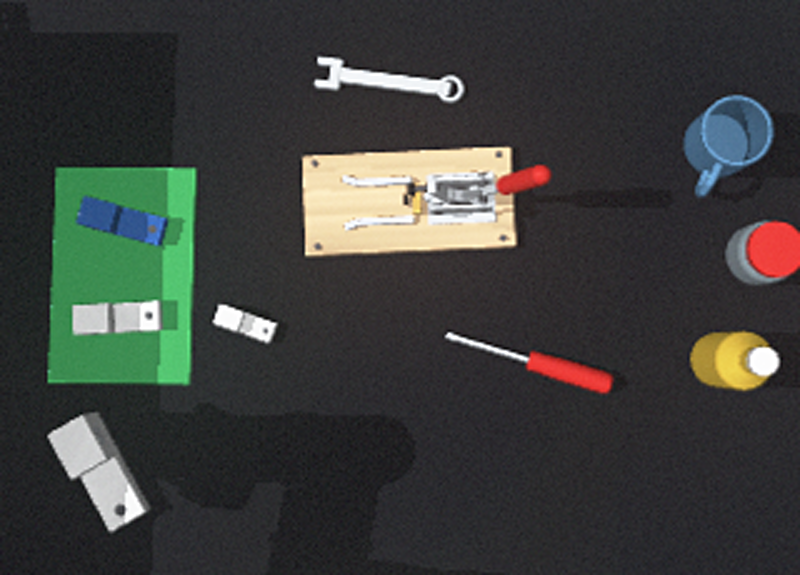

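View pics/scene0.png

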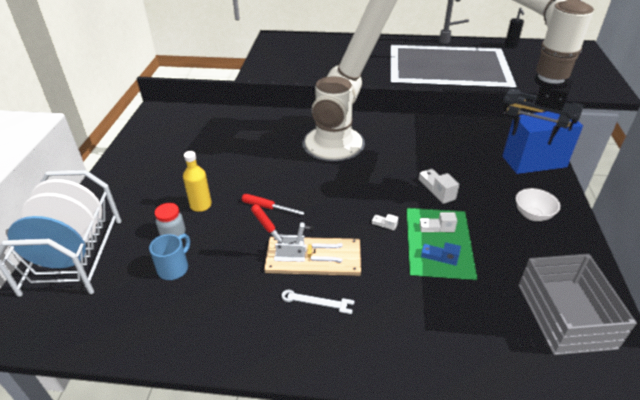

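The top view shows the white middle-sized block on the mat with its high end to the left (+y) and its nose toward the jig. The blue block is above it. The small and big look-alikes are off the mat. The jig's loading end faces left (+y), with the handle to the right, so only a small turn is needed.

```bash
cat >> h.py <<'E'
def rectpose(cam,mask,z):
    """ground-plane min-area rectangle of a mask at height z"""
    c,_=cv2.findContours(mask.astype(np.uint8),cv2.RETR_EXTERNAL,cv2.CHAIN_APPROX_NONE);c=max(c,key=cv2.contourArea)[:,0,:]
    P=np.array([at(cam,(v,u),z)[:2] for u,v in c],np.float32)
    return cv2.minAreaRect(P*1000),cv2.boxPoints(cv2.minAreaRect(P*1000))
E
python3 - <<'E'
from h import *
np.set_printoptions(precision=4,suppress=True)
im=cv2.imread("pics/top0.png");hsv=cv2.cvtColor(im,cv2.COLOR_BGR2HSV)
m=((hsv[...,0]>8)&(hsv[...,0]<28)&(hsv[...,1]>50)&(hsv[...,2]>120)).astype(np.uint8)
m[:, :270]=0;m[:,380:]=0;m[:150]=0;m[215:]=0
m=cv2.morphologyEx(m,cv2.MORPH_CLOSE,np.ones((5,5)))
print(rectpose("top",m,.015))
w=((hsv[...,1]<40)&(hsv[...,2]>120)).astype(np.uint8);w[:215]=0;w[240:]=0;w[:,:180]=0;w[:,235:]=0
w=cv2.morphologyEx(w,cv2.MORPH_CLOSE,np.ones((3,3)))
print(rectpose("top",w,.035))
E
```

```text
(((554.4093627929688, -4.6352996826171875), (120.99513244628906, 251.19802856445312), 3.7978098392486572), array([[ 485.7255,  116.6808],
       [ 502.3638, -133.9656],
       [ 623.0933, -125.9514],
       [ 606.455 ,  124.695 ]], dtype=float32))
(((408.16510009765625, 332.81280517578125), (34.556243896484375, 102.68701934814453), 4.266388416290283), array([[387.1152, 382.7287],
       [394.7545, 280.3262],
       [429.215 , 282.8969],
       [421.5757, 385.2994]], dtype=float32))
```

Emit:
drive_tool --increments '[[[0.26,0.167,0],[0,0,0],0.8],[[0.26,0.167,0],[0,0,0],0.8],[[0.26,0.167,0],[0,0,0],0.8],[[0.26,0.167,0],[0,0,0],0.8],[[0.26,0.167,0],[0,0,0],0.8],[[0.26,0.167,0],[0,0,0],0.8],[[0,0,0],[0,0,0.043],0.8],[[0,0,0],[0,0,0.043],0.8],[[0,0,0],[0,0,0.043],0.8],[[0,0,0],[0,0,0.043],0.8]]'

```text
time: 1.8
tcp_pos: [0.4059, 0.3395, 0.2227]
tcp_rot: [[0.572, -0.82, 0.0], [-0.82, -0.572, 0.0], [-0.0, -0.0, -1.0]]
contact_force: [0.4, -0.8, 0.1]
grip_width: 0.0696
gripper_force: 0.0
```

Emit:
drive_tool --increments '[[[0,0,0.0],[0,0,0.043],0.8],[[0,0,0],[0,0,0.043],0.8],[[0,0,0],[0,0,0.043],0.8],[[0,0,0],[0,0,0.043],0.8],[[0,0,0],[0,0,0],0.8]]'

```text
time: 2.3
tcp_pos: [0.4058, 0.3397, 0.2227]
tcp_rot: [[0.074, -0.997, 0.0], [-0.997, -0.074, 0.0], [-0.0, -0.0, -1.0]]
contact_force: [0.3, -0.4, 0.1]
grip_width: 0.0698
gripper_force: 0.0
```

Run:
```python
from h import *
np.set_printoptions(precision=4,suppress=True)
s=ctrl.observe();print(s["time"],s["tcp_pos"],s["tcp_rot"],s["joints"],s["contact_force"])
save("w1",vision.capture("wrist"));k=vision.calibration("wrist");print(k)
for t,z in dict(block=.003,block_grip=.037,block_nose=.003).items():
  for r in vision.pinpoint("wrist",t)[:3]: print(t,np.round(r["conf"],2),np.round(r["centre"]),at("wrist",r["centre"],z))
```

```text
2.3 [0.4058 0.3397 0.2227] [[ 0.0744 -0.9972  0.0001]
 [-0.9972 -0.0744  0.0002]
 [-0.0002 -0.0001 -1.    ]] [ 1.0038  0.2216 -0.226   0.     -1.123  -0.9293] [ 0.3334 -0.4019  0.1126]
{'camera_matrix': array([[355.6751,   0.    , 315.7663],
       [  0.    , 355.6751, 192.8214],
       [  0.    ,   0.    ,   1.    ]]), 'position': array([0.4131, 0.2585, 0.3858]), 'orientation': array([[-0.9969,  0.0748,  0.0236],
       [-0.0784, -0.9521, -0.2956],
       [ 0.0003, -0.2965,  0.955 ]])}
block 0.96 [  5. 329.] [0.4062 0.1859 0.003 ]
block 0.77 [179. 474.] [0.2292 0.3475 0.003 ]
block 0.75 [155. 314.] [0.4093 0.3343 0.003 ]
block_grip 0.93 [192. 316.] [0.4043 0.3654 0.037 ]
block_grip 0.74 [ 17. 321.] [0.4125 0.2029 0.037 ]
block_grip 0.57 [210. 460.] [0.2534 0.3731 0.037 ]
block_nose 0.97 [150. 532.] [0.1735 0.3102 0.003 ]
block_nose 0.89 [108. 316.] [0.4102 0.2843 0.003 ]
```

View pics/w1.png

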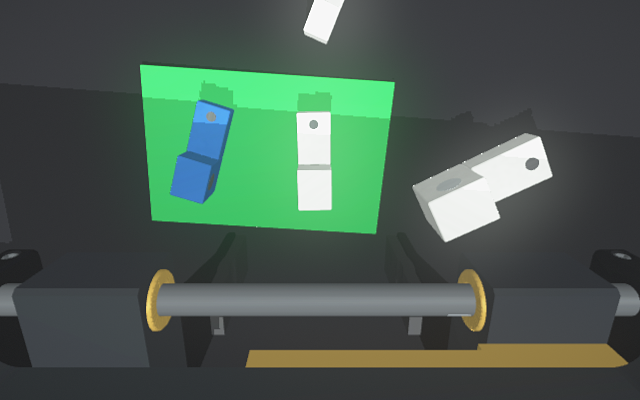

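The wrist view shows the white block with its nose end at row 112 and its high part at rows 169–210, columns 297–332. The blue block is clear of it to the left.

Run:
```python
from h import *
np.set_printoptions(precision=4,suppress=True)
im=cv2.imread("pics/w1.png");hsv=cv2.cvtColor(im,cv2.COLOR_BGR2HSV)
w=((hsv[...,1]<70)&(hsv[...,2]>120)).astype(np.uint8);w[:106]=0;w[215:]=0;w[:,:285]=0;w[:,345:]=0
hi=w.copy();hi[:172]=0; lo=w.copy();lo[164:]=0
print(rectpose("wrist",hi,.047));print(rectpose("wrist",lo,.023))
k=np.argwhere(w)
for r in range(108,214,8): c=np.where(w[r])[0];print(r,c.min() if len(c) else 0,c.max() if len(c) else 0)
print(k.min(0),k.max(0)); print(at("wrist",(k[:,0].max()+.5,316),.047),at("wrist",(k[:,0].min()-.5,316),.023))
```

```text
(((406.5915222167969, 361.8095397949219), (33.79383087158203, 39.84117126464844), 5.179590702056885), array([[387.9652, 380.1234],
       [391.562 , 340.4449],
       [425.2178, 343.4957],
       [421.621 , 383.1742]], dtype=float32))
(((411.2316589355469, 312.2193298339844), (34.02769088745117, 53.198081970214844), 5.132019519805908), array([[391.9067, 337.1898],
       [396.6653, 284.205 ],
       [430.5566, 287.2488],
       [425.798 , 340.2336]], dtype=float32))
108 0 0
116 296 330
124 297 330
132 297 330
140 297 330
148 298 330
156 298 330
164 298 330
172 297 331
180 297 331
188 297 331
196 298 331
204 298 331
212 0 0
[111 296] [210 331]
[0.4031 0.382  0.047 ] [0.4106 0.2851 0.023 ]
```

Emit:
drive_tool --increments '[[[-0.068,-0.009,0.2],[0,0,-0.005],0.8],[[-0.068,-0.008,0.25],[0,0,0],0.8],[[0,0,0.25],[0,0,0],0.8],[[0,0,0.25],[0,0,0],0.8],[[0,0,0.22],[0,0,0],0.8],[[0,0,0.15],[0,0,0],0.8],[[0,0,0.042],[0,0,0],0.8],[[0,0,0],[0,0,0],0.8],[[0,0,0],[0,0,0],0.8]]'

```text
time: 3.4
tcp_pos: [0.4073, 0.3612, 0.0194]
tcp_rot: [[0.091, -0.996, 0.001], [-0.996, -0.091, 0.002], [-0.002, -0.002, -1.0]]
contact_force: [-1.2, 0.6, -0.1]
grip_width: 0.0698
gripper_force: 0.0
```

Emit:
drive_tool --increments '[[[0,0,0],[0,0,0],0.0],[[0,0,0],[0,0,0],0.0],[[0,0,0],[0,0,0],0.0],[[0,0,0],[0,0,0],0.0],[[0,0,0],[0,0,0],0.0],[[0,0,0],[0,0,0],0.0],[[0,0,0],[0,0,0],0.0]]'

```text
time: 4.1
tcp_pos: [0.4066, 0.3603, 0.0184]
tcp_rot: [[0.09, -0.996, -0.0], [-0.996, -0.09, -0.0], [0.0, 0.0, -1.0]]
contact_force: [-1.0, 0.6, 1.4]
grip_width: 0.0334
gripper_force: 30.0
```

Emit:
drive_tool --increments '[[[0,0,-0.12],[0,0,0],0.0],[[0,0,-0.25],[0,0,0],0.0],[[0,0,-0.25],[0,0,0],0.0],[[0,0,-0.25],[0,0,0],0.0],[[0.258,-0.131,0],[0,0,0],0.0],[[0.258,-0.131,0],[0,0,0],0.0],[[0.258,-0.131,0],[0,0,0],0.0],[[0.258,-0.131,0],[0,0,0],0.0],[[0.258,-0.131,0],[0,0,0],0.0],[[0.258,-0.131,0],[0,0,0],0.0]]'

```text
time: 5.1
tcp_pos: [0.5451, 0.1379, 0.1482]
tcp_rot: [[0.09, -0.996, -0.001], [-0.996, -0.09, -0.0], [0.0, 0.001, -1.0]]
contact_force: [1.3, 1.6, -2.3]
grip_width: 0.0338
gripper_force: 30.0
```

Emit:
drive_tool --increments '[[[0,0,0],[0,0,0],0.0],[[0,0,0],[0,0,0],0.0],[[0,0,0],[0,0,0],0.0]]'

```text
time: 5.4
tcp_pos: [0.5443, 0.1399, 0.1483]
tcp_rot: [[0.09, -0.996, -0.001], [-0.996, -0.09, -0.0], [0.0, 0.001, -1.0]]
contact_force: [0.0, 0.6, -2.8]
grip_width: 0.0337
gripper_force: 30.0
```

Run:
```python
from h import *
np.set_printoptions(precision=4,suppress=True)
s=ctrl.observe();print(s["time"],s["tcp_pos"],s["tcp_rot"],s["joints"],s["contact_force"],s["grip_width"])
im=vision.capture("wrist");save("w2",im);cv2.imwrite("pics/w2b.png",cv2.resize(im[:240,140:500,::-1],None,fx=2.2,fy=2.2,interpolation=cv2.INTER_CUBIC))
for t,z in dict(slot=.015,stop=.015,block_nose=s["tcp_pos"][2]-.0153,handle_pivot=.06,jig=0).items():
  for r in vision.pinpoint("wrist",t)[:2]: print(t,np.round(r["conf"],2),np.round(r["centre"]),at("wrist",r["centre"],z))
```

```text
5.4 [0.5443 0.1399 0.1483] [[ 0.0902 -0.9959 -0.001 ]
 [-0.9959 -0.0902 -0.0002]
 [ 0.0001  0.001  -1.    ]] [ 0.5397  0.3443 -0.254  -0.0005 -0.9735 -0.4491] [ 0.0005  0.629  -2.7708] 0.03366130733235609
slot 0.59 [ 34. 315.] [0.5568 0.0245 0.015 ]
block_nose 0.89 [ 95. 320.] [0.5501 0.0653 0.133 ]
block_nose 0.78 [207. 474.] [0.4627 0.1146 0.133 ]
jig 0.23 [ 31. 317.] [0.5556 0.02   0.    ]
```

View pics/w2b.png

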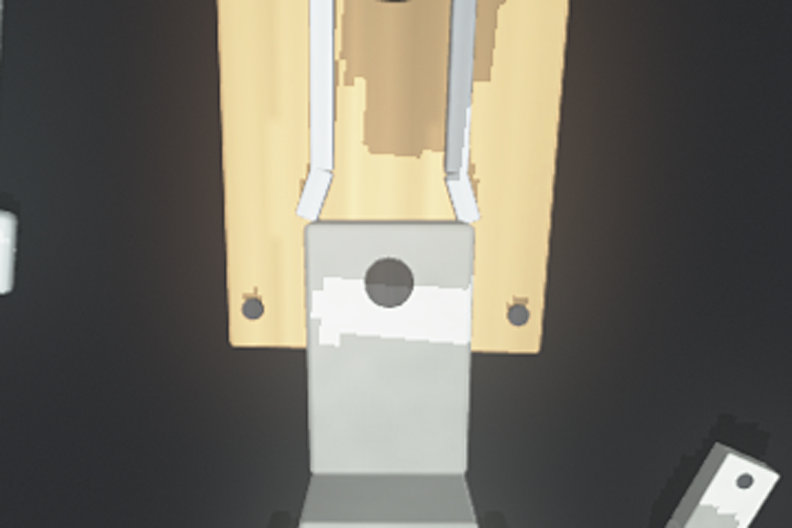

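The board's loading edge is at crop row 350, the guide feet at crop columns ~334 and ~446, and the nose edge at crop row 222, columns 305–474. I'll turn these into positions.

Run:
```python
from h import *
np.set_printoptions(precision=4,suppress=True)
f=lambda u,v,z: at("wrist",(v/2.2,140+u/2.2),z)*1000
print("board end",f(231,346,.015),f(540,352,.015)," sides at row10",f(218.5,10,.015),f(568.5,10,.015), "side low", f(229,300,.015),f(544,300,.015))
print("guides feet",f(335,5,.015),f(333,165,.015),f(451,5,.015),f(446,165,.015))
zt=.1483-.0153+.02
print("nose",f(306,223,zt),f(474,223,zt),"step low corners",f(312,470,zt),f(467,470,zt))
im=cv2.imread("pics/w2.png");hsv=cv2.cvtColor(im,cv2.COLOR_BGR2HSV)
for r in (5,20,40,60,130,140): 
    m=(hsv[r,:,1]>60)&(hsv[r,:,2]>120)&(hsv[r,:,0]<30);c=np.where(m)[0];c=c[(c>230)&(c<410)];print(r,c.min(),c.max(),at("wrist",(r,c.min()-.5),.015)[:2]*1e3,at("wrist",(r,c.max()+.5),.015)[:2]*1e3)
```

```text
board end [607.1217 125.2022  15.    ] [488.1626 116.4843  15.    ]  sides at row10 [615.3437   8.9889  15.    ] [496.3817  -2.1122  15.    ] side low [608.4796 107.558   15.    ] [489.675   96.4869  15.    ]
guides feet [575.8628   3.7658  15.    ] [572.7835  55.471   15.    ] [536.5025   0.0927  15.    ] [532.2344  51.6897  15.    ]
nose [568.1533  68.5602 153.    ] [535.1893  65.4872 153.    ] step low corners [563.6193 120.2693 153.    ] [530.1707 117.1553 153.    ]
5 239 398 [615.9466   9.3536] [496.2641  -1.8147]
20 239 396 [615.6521  19.6228] [496.1214   8.4703]
40 240 395 [614.4808  33.6125] [494.6454  22.4337]
60 241 393 [613.2728  48.0397] [493.9037  36.9067]
130 243 387 [609.9681 102.4102] [490.2886  91.2568]
140 244 386 [608.8701 110.6404] [489.8566  99.5503]
```

Emit:
drive_tool --increments '[[[0,0,0],[0,0,0.0066],0.0],[[-0.065,-0.009,0.15],[0,0,0],0.0],[[0,0,0.2],[0,0,0],0.0],[[0,0,0.2],[0,0,0],0.0],[[0,0,0.13],[0,0,0],0.0],[[0,0,0.07],[0,0,0],0.0],[[0,0,0.02],[0,0,0],0.0],[[0,0,0],[0,0,0],0.0],[[0,0,0],[0,0,0],0.0]]'

```text
time: 6.6
tcp_pos: [0.5465, 0.1499, 0.0345]
tcp_rot: [[0.069, -0.998, 0.002], [-0.998, -0.069, 0.001], [-0.001, -0.002, -1.0]]
contact_force: [-0.2, 0.0, -1.1]
grip_width: 0.0334
gripper_force: 30.0
```

Run:
```python
from h import *
np.set_printoptions(precision=4,suppress=True)
s=ctrl.observe();print(s["time"],s["tcp_pos"],s["tcp_rot"],s["contact_force"],s["grip_width"])
im=vision.capture("wrist");cv2.imwrite("pics/w3b.png",cv2.resize(im[:200,170:470,::-1],None,fx=2.6,fy=2.6,interpolation=cv2.INTER_CUBIC))
```

```text
6.6 [0.5465 0.1499 0.0345] [[ 0.0693 -0.9976  0.0023]
 [-0.9976 -0.0693  0.0011]
 [-0.0009 -0.0023 -1.    ]] [-0.2388  0.0274 -1.097 ] 0.03340815194674859
```

View pics/w3b.png

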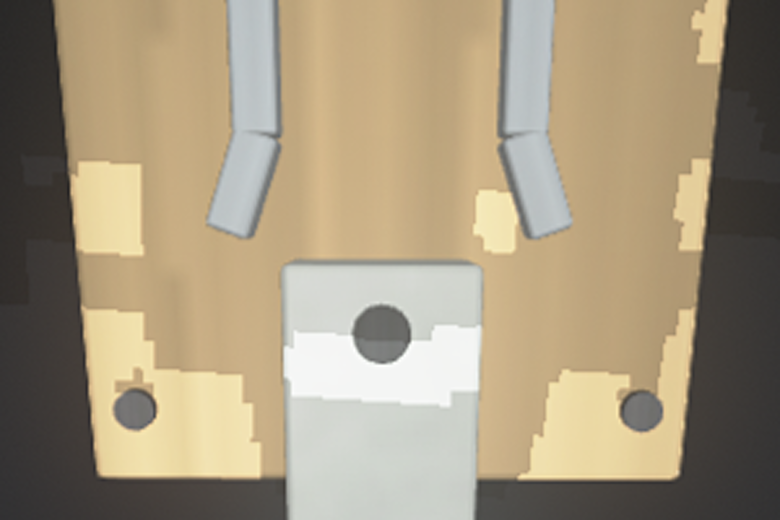

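The nose is centred at column 382 and the guide gap at column 390. The block is about 1.3 mm to the left, and the arm is still settling toward the commanded pose.

Emit:
drive_tool --increments '[[[0,0,0],[0,0,0],0.0],[[0,0,0],[0,0,0],0.0],[[0,0,0],[0,0,0],0.0],[[0,0,0],[0,0,0],0.0]]'

```text
time: 7.05
tcp_pos: [0.5457, 0.1495, 0.0334]
tcp_rot: [[0.069, -0.998, 0.0], [-0.998, -0.069, 0.0], [-0.0, -0.0, -1.0]]
contact_force: [-0.4, 0.4, -1.7]
grip_width: 0.0338
gripper_force: 30.0
```

Run:
```python
from h import *
np.set_printoptions(precision=4,suppress=True)
s=ctrl.observe();print(s["tcp_pos"],s["tcp_rot"][0])
im=vision.capture("wrist");save("w4",im)
g=cv2.cvtColor(im,cv2.COLOR_RGB2GRAY).astype(float)
for r in (15,30,40,110,116): 
    d=np.diff(cv2.GaussianBlur(g,(5,3),0)[r]);k=[i for i in range(240,390) if abs(d[i])>6 and abs(d[i])>=abs(d[i-1]) and abs(d[i])>=abs(d[i+1])];print(r,k)
```

```text
[0.5457 0.1495 0.0334] [ 0.0692 -0.9976  0.0003]
15 [256, 272, 275, 360, 363, 379]
30 [256, 272, 275, 359, 362, 378]
40 [257, 272, 273, 276, 359, 362, 378]
110 [279, 353]
116 [279, 353]
```

Emit:
drive_tool --increments '[[[0,0.004,0.004],[0,0,0],0.0],[[0.03,0,0],[0,0,0],0.0],[[0.05,0,0],[0,0,0],0.0],[[0.06,0,0],[0,0,0],0.0],[[0.06,0,0],[0,0,0],0.0],[[0.06,0,0],[0,0,0],0.0],[[0.05,0,0],[0,0,0],0.0],[[0.03,0,0],[0,0,0],0.0],[[0,0,0],[0,0,0],0.0],[[0,0,0],[0,0,0],0.0]]'

```text
time: 8.1
tcp_pos: [0.5486, 0.0985, 0.0327]
tcp_rot: [[0.069, -0.998, 0.0], [-0.998, -0.069, 0.0], [-0.0, -0.0, -1.0]]
contact_force: [0.2, 0.4, -1.1]
grip_width: 0.0338
gripper_force: 30.0
```

Emit:
drive_tool --increments '[[[0,0,0],[0,0,0],0.0],[[0,0,0],[0,0,0],0.0],[[0,0,0],[0,0,0],0.0]]'

```text
time: 8.4
tcp_pos: [0.5485, 0.0988, 0.0326]
tcp_rot: [[0.07, -0.998, 0.0], [-0.998, -0.07, 0.0], [-0.0, -0.0, -1.0]]
contact_force: [0.2, -0.7, -1.7]
grip_width: 0.0335
gripper_force: 30.0
```

Run:
```python
from h import *
np.set_printoptions(precision=4,suppress=True)
s=ctrl.observe();p=s["tcp_pos"]*1000;print(p,s["tcp_rot"],s["contact_force"],s["torque"])
d=np.array([-.0698,.9976]);o=np.array([558.2,-38.8]);q=p[:2]-o;print("jig x grip",q@d,"nose",q@d-74,"y",q@np.array([-.9976,-.0698]))
im=vision.capture("wrist");cv2.imwrite("pics/w5b.png",cv2.resize(im[:180,210:430,::-1],None,fx=3.3,fy=3.3,interpolation=cv2.INTER_CUBIC))
```

```text
[548.5442  98.796   32.6393] [[ 0.0697 -0.9976  0.    ]
 [-0.9976 -0.0697  0.    ]
 [-0.     -0.     -1.    ]] [ 0.1821 -0.7191 -1.6635] [ 0.1138 -0.0252  0.0619]
jig x grip 137.93975560735825 nose 63.93975560735825 y 0.028457285582028646
```

View pics/w5b.png

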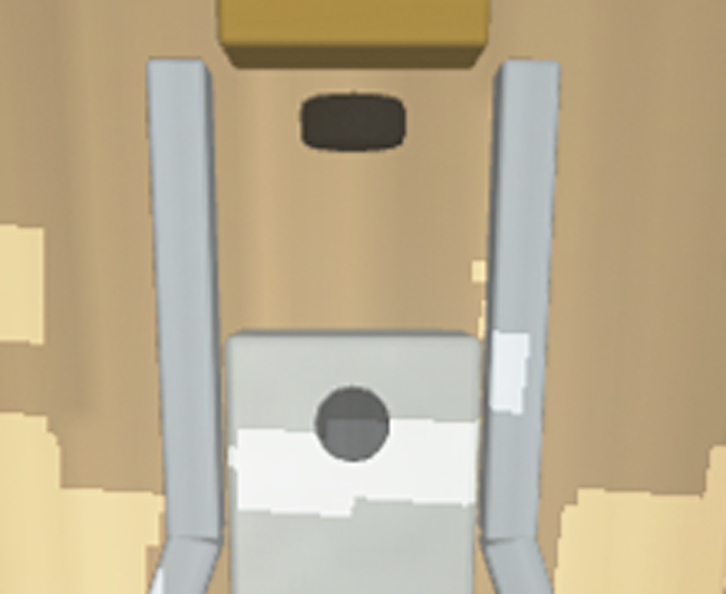

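The block sits centred between the guides (columns 228–478 against inner faces 215–490), with the bumper front at crop row 150.

Run:
```python
from h import *
b=at("wrist",(150/3.3,210+353/3.3),.024)*1000; n=at("wrist",(335/3.3,210+353/3.3),.0365)*1000; st=at("wrist",(67/3.3,210+353/3.3),.015)*1000
st2=at("wrist",(44/3.3,210+353/3.3),.033)*1000
print(b,n,st,st2,"gap",(n[1]-b[1])/.9976,"out",(b[1]-st[1])/.9976)
```

```text
[555.76804628   1.63001783  24.        ] [554.10221028  25.31874427  36.5       ] [556.57293441  -9.96847203  15.        ] [556.63210144  -9.85833973  33.        ] gap 23.745716163432935 out 11.62639320373763
```

Emit:
drive_tool --increments '[[[0.01,0,0.008],[0,0,0],0.0],[[0.025,0,0],[0,0,0],0.0],[[0.03,0,0],[0,0,0],0.0],[[0.03,0,0],[0,0,0],0.0],[[0.02,0,0],[0,0,0],0.0],[[0.01,0,0],[0,0,0],0.0],[[0,0,0],[0,0,0],0.0],[[0,0,0],[0,0,0],0.0],[[0,0,0],[0,0,0],0.0]]'

```text
time: 9.35
tcp_pos: [0.5499, 0.0799, 0.0315]
tcp_rot: [[0.069, -0.998, 0.0], [-0.998, -0.069, 0.0], [-0.0, -0.0, -1.0]]
contact_force: [-0.3, -0.1, -1.5]
grip_width: 0.0335
gripper_force: 30.0
```

Emit:
drive_tool --increments '[[[0.008,0,0],[0,0,0],0.0],[[0.008,0,0],[0,0,0],0.0],[[0,0,0],[0,0,0],0.0],[[0,0,0],[0,0,0],0.0]]'

```text
time: 9.75
tcp_pos: [0.55, 0.0774, 0.0314]
tcp_rot: [[0.069, -0.998, -0.0], [-0.998, -0.069, -0.0], [0.0, 0.0, -1.0]]
contact_force: [0.4, -0.1, -0.9]
grip_width: 0.0337
gripper_force: 30.0
```

Emit:
drive_tool --increments '[[[0.006,0,0],[0,0,0],0.0],[[0.006,0,0],[0,0,0],0.0],[[0,0,0],[0,0,0],0.0],[[0,0,0],[0,0,0],0.0]]'

```text
time: 10.15
tcp_pos: [0.5501, 0.0756, 0.0314]
tcp_rot: [[0.069, -0.998, -0.0], [-0.998, -0.069, -0.0], [0.0, 0.0, -1.0]]
contact_force: [0.3, 0.3, -2.1]
grip_width: 0.0337
gripper_force: 30.0
```

Emit:
drive_tool --increments '[[[0.006,0,0],[0,0,0],0.0],[[0,0,0],[0,0,0],0.0],[[0,0,0],[0,0,0],0.0]]'

```text
time: 10.45
tcp_pos: [0.5502, 0.0748, 0.0315]
tcp_rot: [[0.069, -0.998, 0.0], [-0.998, -0.069, 0.0], [-0.0, -0.0, -1.0]]
contact_force: [0.2, 1.3, -1.8]
grip_width: 0.0339
gripper_force: 30.0
```

Emit:
drive_tool --increments '[[[0.006,0,0.004],[0,0,0],0.0],[[0,0,0],[0,0,0],0.0],[[0,0,0],[0,0,0],0.0]]'

```text
time: 10.75
tcp_pos: [0.5504, 0.074, 0.0309]
tcp_rot: [[0.069, -0.998, 0.0], [-0.998, -0.069, 0.0], [-0.0, -0.001, -1.0]]
contact_force: [0.3, 1.1, -1.0]
grip_width: 0.034
gripper_force: 30.0
```

Emit:
drive_tool --increments '[[[0.006,0,0.003],[0,0,0],0.0],[[0,0,0],[0,0,0],0.0],[[0,0,0],[0,0,0],0.0]]'

```text
time: 11.05
tcp_pos: [0.5506, 0.0732, 0.0306]
tcp_rot: [[0.069, -0.998, 0.001], [-0.998, -0.069, 0.0], [-0.0, -0.001, -1.0]]
contact_force: [-0.2, 2.6, 0.4]
grip_width: 0.0339
gripper_force: 30.0
```

Emit:
drive_tool --increments '[[[0.005,0,0],[0,0,0],0.0],[[0,0,0],[0,0,0],0.0],[[0,0,0],[0,0,0],0.0]]'

```text
time: 11.35
tcp_pos: [0.5506, 0.0725, 0.0305]
tcp_rot: [[0.069, -0.998, 0.001], [-0.998, -0.069, 0.0], [-0.0, -0.001, -1.0]]
contact_force: [-1.1, 4.8, 0.4]
grip_width: 0.0336
gripper_force: 30.0
```

Emit:
drive_tool --increments '[[[0.005,0,0],[0,0,0],0.0],[[0,0,0],[0,0,0],0.0],[[0,0,0],[0,0,0],0.0]]'

```text
time: 11.65
tcp_pos: [0.5507, 0.0724, 0.0306]
tcp_rot: [[0.069, -0.998, 0.001], [-0.998, -0.069, 0.001], [-0.001, -0.001, -1.0]]
contact_force: [-1.0, 7.8, 0.8]
grip_width: 0.0335
gripper_force: 30.0
```

Emit:
drive_tool --increments '[[[0,0,0],[0,0,0],0.0],[[0,0,0],[0,0,0],0.6],[[0,0,0],[0,0,0],0.6],[[0,0,0],[0,0,0],0.6],[[0,0,0],[0,0,0],0.6]]'

```text
time: 12.15
tcp_pos: [0.5502, 0.0708, 0.0303]
tcp_rot: [[0.069, -0.998, -0.001], [-0.998, -0.069, -0.001], [0.0, 0.001, -1.0]]
contact_force: [-0.7, -0.0, -0.5]
grip_width: 0.0508
gripper_force: 0.0
```

Run:
```python
from h import *
np.set_printoptions(precision=4,suppress=True)
s=ctrl.observe();print(s["tcp_pos"],s["contact_force"],s["grip_width"])
im=vision.capture("wrist");save("w6",im);cv2.imwrite("pics/w6b.png",cv2.resize(im[:,160:480,::-1],None,fx=1.5,fy=1.5,interpolation=cv2.INTER_CUBIC))
g=cv2.cvtColor(im,cv2.COLOR_RGB2GRAY).astype(float)
for r in (70,90,120): 
    d=np.diff(cv2.GaussianBlur(g,(5,3),0)[r]);k=[i for i in range(240,400) if abs(d[i])>6 and abs(d[i])>=abs(d[i-1]) and abs(d[i])>=abs(d[i+1])];print(r,k)
```

```text
[0.5502 0.0708 0.0303] [-0.6626 -0.0363 -0.504 ] 0.05078303637816924
70 [275, 292, 296, 333, 338, 356]
90 [256, 272, 277, 280, 351, 356, 359, 376, 387]
120 [258, 261, 266, 273, 277, 355, 358, 374]
```

View pics/w6b.png

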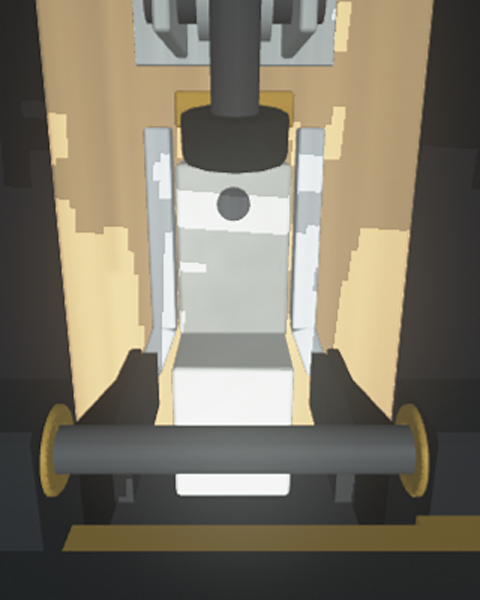

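The block now lies in the slot with the open pad above its nose. Next I raise the hand, close the fingers and go above the handle.

Emit:
drive_tool --increments '[[[0,0,-0.1],[0,0,0],0.6],[[0,0,-0.3],[0,0,0],0.6],[[0,0,-0.3],[0,0,0],0.6],[[0,0,-0.3],[0,0,0],0.3],[[0,0,-0.27],[0,0,0],0.0],[[0.28,0,0],[0,0,0],0.0],[[0.28,0,0],[0,0,0],0.0],[[0.28,0,0],[0,0,0],0.0],[[0.28,0,0],[0,0,0],0.0],[[0,0,0],[0,0,0],0.0]]'

```text
time: 13.2
tcp_pos: [0.5615, -0.1004, 0.2206]
tcp_rot: [[0.064, -0.998, -0.001], [-0.998, -0.064, -0.001], [0.001, 0.001, -1.0]]
contact_force: [-0.6, -0.1, 0.1]
grip_width: 0.0052
gripper_force: 0.0
```

Emit:
drive_tool --increments '[[[0,0,0],[0,0,0],0.0],[[0,0,0],[0,0,0],0.0],[[0,0,0],[0,0,0],0.0]]'

```text
time: 13.5
tcp_pos: [0.562, -0.0952, 0.2209]
tcp_rot: [[0.071, -0.997, 0.0], [-0.997, -0.071, 0.0], [-0.0, -0.0, -1.0]]
contact_force: [-0.6, 0.8, 0.2]
grip_width: 0.0008
gripper_force: 0.0
```

```bash
cat >> h.py <<'E'
d=np.array([-.0698,.9976]);o=np.array([558.2,-38.8]);ey=np.array([-.9976,-.0698])
def jig(p): q=np.array(p)*1000; return np.array([(q[:2]-o)@d,(q[:2]-o)@ey,q[2]])
E
python3 - <<'E'
from h import *
np.set_printoptions(precision=3,suppress=True)
s=ctrl.observe();print(s["time"],jig(s["tcp_pos"]),s["tcp_rot"],s["contact_force"],s["grip_width"])
for c in ("scene","top","wrist"):
  save("h7"+c,vision.capture(c))
  X=o/1000-.0999*d; print(c,"expect press",np.round(proj(c,[*X,.159])),[(np.round(r["conf"],2),np.round(r["centre"])) for r in vision.pinpoint(c,"handle_press")[:2]])
  X=o/1000-.052*d; print(c,"expect pivot",np.round(proj(c,[*X,.06])),[(np.round(r["conf"],2),np.round(r["centre"])) for r in vision.pinpoint(c,"handle_pivot")[:2]])
for th in np.append(np.arange(1.12,.14,-.1),[.12]):
  C=np.array([-52,60])+105*np.array([-np.cos(th),np.sin(th)])+11*np.array([np.sin(th),np.cos(th)]);print(round(1.12-th,2),C+[9.5,0])
E
```

```text
13.5 [-56.553   0.114 220.946] [[ 0.071 -0.997  0.   ]
 [-0.997 -0.071  0.   ]
 [-0.    -0.    -1.   ]] [-0.56   0.757  0.194] 0.0007826418026638724
scene expect press [213. 259.] [(np.float64(0.74), array([256., 333.])), (np.float64(0.37), array([302., 320.]))]
scene expect pivot [241. 280.] [(np.float64(0.77), array([242., 278.])), (np.float64(0.63), array([233., 172.]))]
top expect press [170. 373.] [(np.float64(0.52), array([173., 375.])), (np.float64(0.17), array([243., 368.]))]
top expect pivot [176. 353.] [(np.float64(0.67), array([180., 354.]))]
wrist expect press [146. 317.] [(np.float64(0.74), array([143., 316.]))]
wrist expect pivot [179. 316.] [(np.float64(0.9), array([178., 316.]))]
0.0 [-78.346 159.303]
0.1 [-88.08  155.228]
0.2 [-97.359 150.202]
0.3 [-106.091  144.275]
0.4 [-114.186  137.505]
0.5 [-121.566  129.961]
0.6 [-128.155  121.718]
0.7 [-133.889  112.859]
0.8 [-138.709  103.471]
0.9 [-142.569   93.649]
1.0 [-145.428   83.491]
```

The predicted and detected handle points agree within a few pixels in the wrist and top views. I'll descend beside the handle.

Emit:
drive_tool --increments '[[[0.0,0,0.15],[0,0,0],0.0],[[0.03,0,0.15],[0,0,0],0.0],[[0.03,0,0.08],[0,0,0],0.0],[[0.03,0,0.026],[0,0,0],0.0],[[0,0,0],[0,0,0],0.0],[[0,0,0],[0,0,0],0.0],[[0,0,0],[0,0,0],0.0]]'

```text
time: 14.65
tcp_pos: [0.5637, -0.1096, 0.1611]
tcp_rot: [[0.069, -0.998, 0.002], [-0.998, -0.069, -0.0], [0.0, -0.002, -1.0]]
contact_force: [0.1, 0.4, 0.2]
grip_width: 0.0002
gripper_force: 0.0
```

Run:
```python
from h import *
np.set_printoptions(precision=3,suppress=True)
s=ctrl.observe();print(s["time"],jig(s["tcp_pos"]),s["tcp_rot"][:,0],s["contact_force"])
```

```text
14.65 [-71.049  -0.493 161.087] [ 0.069 -0.998  0.   ] [0.137 0.355 0.154]
```

Emit:
drive_tool --increments '[[[0.025,0,0.006],[0,0,0],0.0],[[0.025,0,0.006],[0,0,0],0.0],[[0.033,0,0.014],[0,0,0],0.0],[[0.032,0,0.014],[0,0,0],0.0],[[0.031,0,0.017],[0,0,0],0.0],[[0.031,0,0.017],[0,0,0],0.0],[[0,0,0],[0,0,0],0.0]]'

```text
time: 15.35
tcp_pos: [0.5643, -0.137, 0.1481]
tcp_rot: [[0.068, -0.998, -0.002], [-0.998, -0.068, -0.0], [0.0, 0.002, -1.0]]
contact_force: [0.4, 0.3, -0.3]
grip_width: 0.0003
gripper_force: 0.0
```

Emit:
drive_tool --increments '[[[0.029,0,0.02],[0,0,0],0.0],[[0.029,0,0.02],[0,0,0],0.0],[[0.027,0,0.022],[0,0,0],0.0],[[0.027,0,0.023],[0,0,0],0.0],[[0.025,0,0.025],[0,0,0],0.0],[[0.024,0,0.025],[0,0,0],0.0],[[0,0,0],[0,0,0],0.0],[[0,0,0],[0,0,0],0.0]]'

```text
time: 16.15
tcp_pos: [0.5664, -0.1604, 0.1284]
tcp_rot: [[0.069, -0.998, -0.0], [-0.998, -0.069, -0.0], [0.0, 0.0, -1.0]]
contact_force: [0.5, 0.2, -0.1]
grip_width: 0.0004
gripper_force: 0.0
```

Run:
```python
from h import *
np.set_printoptions(precision=3,suppress=True)
s=ctrl.observe();print(s["time"],jig(s["tcp_pos"]),s["tcp_rot"][:,0],s["contact_force"])
im=vision.capture("scene");cv2.imwrite("pics/s8.png",cv2.resize(im[170:320,200:420,::-1],None,fx=3.5,fy=3.5,interpolation=cv2.INTER_CUBIC))
```

```text
16.15 [-121.913    0.287  128.428] [ 0.069 -0.998  0.   ] [ 0.498  0.201 -0.135]
```

View pics/s8.png

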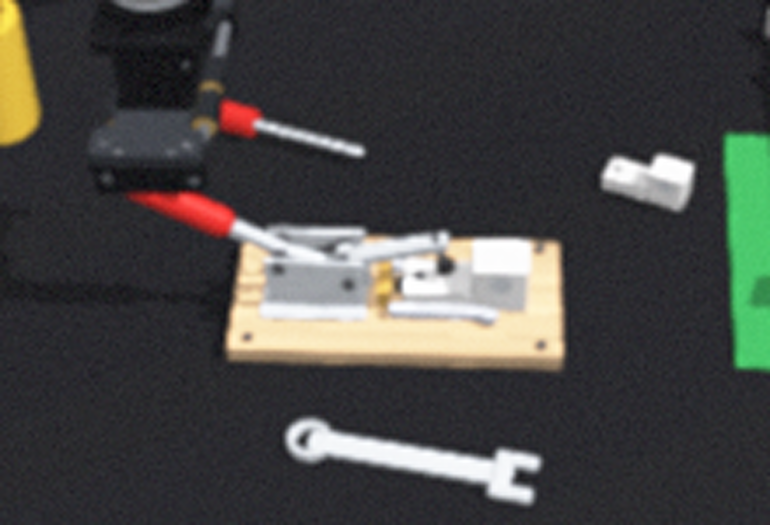

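The handle is following the fingers: it lies well down and the clamp arm is closing over the block's low end. I'll carry on, slower.

Emit:
drive_tool --increments '[[[0.015,0,0.018],[0,0,0],0.0],[[0.015,0,0.018],[0,0,0],0.0],[[0.014,0,0.019],[0,0,0],0.0],[[0.013,0,0.02],[0,0,0],0.0],[[0.013,0,0.02],[0,0,0],0.0],[[0,0,0],[0,0,0],0.0]]'

```text
time: 16.8
tcp_pos: [0.5673, -0.1708, 0.1142]
tcp_rot: [[0.069, -0.998, -0.0], [-0.998, -0.069, 0.0], [-0.0, 0.0, -1.0]]
contact_force: [-0.8, 0.8, 1.0]
grip_width: 0.0002
gripper_force: 0.9
```

Emit:
drive_tool --increments '[[[0.012,0,0.019],[0,0,0],0.0],[[0.008,0,0.016],[0,0,0],0.0],[[0.008,0,0.016],[0,0,0],0.0],[[0,0,0],[0,0,0],0.0]]'

```text
time: 17.2
tcp_pos: [0.5676, -0.1748, 0.1073]
tcp_rot: [[0.069, -0.998, 0.0], [-0.998, -0.069, -0.0], [0.0, -0.0, -1.0]]
contact_force: [-1.7, 2.0, 5.4]
grip_width: 0.0005
gripper_force: 3.0
```

Emit:
drive_tool --increments '[[[0.008,0,0.016],[0,0,0],0.0],[[0.008,0,0.015],[0,0,0],0.0],[[0,0,0],[0,0,0],0.0],[[0,0,0],[0,0,0],0.0]]'

```text
time: 17.6
tcp_pos: [0.5678, -0.1772, 0.1027]
tcp_rot: [[0.07, -0.998, 0.0], [-0.998, -0.07, -0.0], [0.0, -0.0, -1.0]]
contact_force: [-0.8, 2.6, 5.5]
grip_width: 0.0001
gripper_force: 3.0
```

Run:
```python
from h import *
np.set_printoptions(precision=3,suppress=True)
s=ctrl.observe();print(s["time"],jig(s["tcp_pos"]),s["tcp_rot"][:,0],s["contact_force"])
```

```text
17.6 [-138.685    0.127  102.709] [ 0.07  -0.998  0.   ] [-0.823  2.624  5.525]
```

Emit:
drive_tool --increments '[[[0.007,0,0.016],[0,0,0],0.0],[[0.006,0,0.016],[0,0,0],0.0],[[0.006,0,0.016],[0,0,0],0.0],[[0,0,0],[0,0,0],0.0],[[0,0,0],[0,0,0],0.0]]'

```text
time: 18.1
tcp_pos: [0.5679, -0.1803, 0.0947]
tcp_rot: [[0.069, -0.998, 0.0], [-0.998, -0.069, -0.0], [0.0, -0.0, -1.0]]
contact_force: [-1.0, 0.4, 1.7]
grip_width: 0.0006
gripper_force: 1.0
```

Emit:
drive_tool --increments '[[[0.006,0,0.016],[0,0,0],0.0],[[0.005,0,0.016],[0,0,0],0.0],[[0.005,0,0.016],[0,0,0],0.0],[[0,0,0],[0,0,0],0.0],[[0,0,0],[0,0,0],0.0]]'

```text
time: 18.6
tcp_pos: [0.5679, -0.1826, 0.0873]
tcp_rot: [[0.069, -0.998, -0.001], [-0.998, -0.069, 0.0], [-0.0, 0.001, -1.0]]
contact_force: [0.0, 0.7, -0.6]
grip_width: 0.0004
gripper_force: 0.0
```

Run:
```python
from h import *
np.set_printoptions(precision=3,suppress=True)
s=ctrl.observe();print(s["time"],jig(s["tcp_pos"]),s["tcp_rot"][:,0],s["contact_force"])
```

```text
18.6 [-144.131    0.371   87.326] [ 0.069 -0.998 -0.   ] [ 0.027  0.731 -0.617]
```

Emit:
drive_tool --increments '[[[0.003,0,0.01],[0,0,0],0.0],[[0.001,0,0.007],[0,0,0],0.0],[[0,0,0],[0,0,0],0.0],[[0,0,0],[0,0,0],0.0]]'

```text
time: 19.0
tcp_pos: [0.5681, -0.1831, 0.0851]
tcp_rot: [[0.069, -0.998, -0.0], [-0.998, -0.069, -0.0], [0.0, 0.0, -1.0]]
contact_force: [0.4, 0.2, 1.3]
grip_width: 0.0003
gripper_force: 0.0
```

Emit:
drive_tool --increments '[[[0,0,0.006],[0,0,0],0.0],[[0,0,0],[0,0,0],0.0],[[0,0,0],[0,0,0],0.0]]'

```text
time: 19.3
tcp_pos: [0.568, -0.1831, 0.0842]
tcp_rot: [[0.069, -0.998, -0.0], [-0.998, -0.069, 0.0], [-0.0, 0.0, -1.0]]
contact_force: [0.9, -0.4, -0.7]
grip_width: 0.0002
gripper_force: 0.0
```

There is no resistance left, so the handle is home. I'll raise the hand and check.

Emit:
drive_tool --increments '[[[0,0,-0.1],[0,0,0],0.0],[[0,0,-0.3],[0,0,0],0.0],[[0,0,-0.3],[0,0,0],0.0],[[0,0,-0.3],[0,0,0],0.0],[[-0.3,0,0],[0,0,0],0.0],[[-0.3,0,0],[0,0,0],0.0],[[-0.3,0,0],[0,0,0],0.0],[[-0.3,0,0],[0,0,0],0.0],[[0,0,0],[0,0,0],0.0],[[0,0,0],[0,0,0],0.0]]'

```text
time: 20.3
tcp_pos: [0.5555, -0.0025, 0.2345]
tcp_rot: [[0.072, -0.997, 0.0], [-0.997, -0.072, -0.0], [0.0, -0.0, -1.0]]
contact_force: [-0.4, 0.2, -0.7]
grip_width: 0.0004
gripper_force: 0.0
```

Run:
```python
from h import *
np.set_printoptions(precision=3,suppress=True)
s=ctrl.observe();print(s["time"],jig(s["tcp_pos"]),s["contact_force"])
a=vision.capture("scene")[190:290,220:380,::-1];w=vision.capture("wrist")
for ph in (.85,1.0):
  th=1.12-ph;X=o/1000+d*(-.052-.110*np.cos(th));print(ph,[np.round(proj(c,[*X,.06+.11*np.sin(th)]),1) for c in("scene","wrist")])
for c in("scene","wrist"): print(c,[(np.round(r["conf"],2),np.round(r["centre"],1)) for r in vision.pinpoint(c,"handle_press")[:2]])
A=cv2.resize(a,(640,400),interpolation=cv2.INTER_CUBIC)
B=w[:200,:,::-1]
cv2.imwrite("pics/f9.png",np.vstack([A,B]))
```

```text
20.3 [ 36.394   0.131 234.453] [-0.388  0.226 -0.72 ]
0.85 [array([231.8, 239.2]), array([-76.1, 316.7])]
1.0 [array([236.2, 238.7]), array([-72.1, 316.6])]
scene [(np.float64(0.79), array([239.3, 237.8]))]
wrist []
```

View pics/f9.png

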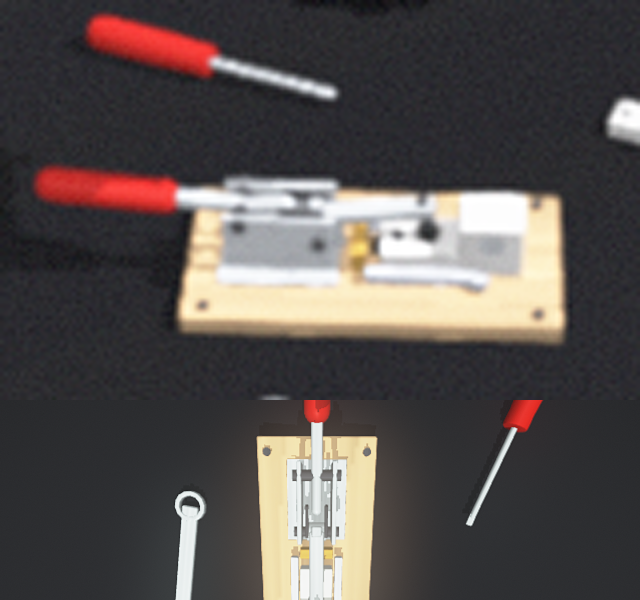

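The handle lies fully down and the pad presses on the block's low end. One closer look at where the nose sits relative to the bumper.

Emit:
drive_tool --increments '[[[-0.25,0,0],[0,0,0],0.0],[[-0.25,0,0.1],[0,0,0],0.0],[[-0.03,0,0.25],[0,0,0],0.0],[[0,0,0.25],[0,0,0],0.0],[[0,0,0.1],[0,0,0],0.0],[[0,0,0],[0,0,0],0.0],[[0,0,0],[0,0,0],0.0],[[0,0,0],[0,0,0],0.0]]'

```text
time: 21.3
tcp_pos: [0.5513, 0.0755, 0.1308]
tcp_rot: [[0.068, -0.998, 0.003], [-0.998, -0.068, 0.001], [-0.001, -0.003, -1.0]]
contact_force: [-0.0, 0.4, 0.3]
grip_width: 0.0006
gripper_force: 0.0
```

Run:
```python
from h import *
np.set_printoptions(precision=3,suppress=True)
s=ctrl.observe();print(s["time"],jig(s["tcp_pos"]),s["contact_force"])
w=vision.capture("wrist");save("w10",w)
for x,z in ((30,.033),(37.7,.035),(40.2,.035),(90.7,.059),(132.7,.059),(160,.015)): print(x,z,np.round(proj("wrist",[*(o/1000+d*x/1000),z]),1))
c=w[:250,240:400,::-1];cv2.imwrite("pics/f10.png",cv2.resize(c,None,fx=2.4*1.5,fy=2.4,interpolation=cv2.INTER_CUBIC))
g=cv2.cvtColor(w,cv2.COLOR_RGB2GRAY).astype(int)
for c in (303,306,326,330): print(c,[(r,g[r+1,c]-g[r-1,c]) for r in range(2,250) if abs(g[r+1,c]-g[r-1,c])>30])
```

```text
21.3 [114.554  -1.143 130.785] [-0.034  0.363  0.338]
30 0.033 [ 77.7 318.9]
37.7 0.035 [ 89.2 318.9]
40.2 0.035 [ 92.9 318.9]
90.7 0.059 [171.2 318.9]
132.7 0.059 [228.4 318.7]
160 0.015 [237.7 318.3]
303 [(35, np.int64(127)), (36, np.int64(161)), (44, np.int64(-51)), (50, np.int64(-50)), (52, np.int64(31)), (62, np.int64(37)), (63, np.int64(48)), (76, np.int64(-46)), (92, np.int64(53)), (93, np.int64(72)), (138, np.int64(-38)), (165, np.int64(-52)), (166, np.int64(-44)), (173, np.int64(34)), (174, np.int64(86)), (175, np.int64(63)), (231, np.int64(-79)), (232, np.int64(-173)), (233, np.int64(-89))]
306 [(3, np.int64(42)), (11, np.int64(-69)), (12, np.int64(-47)), (30, np.int64(35)), (41, np.int64(44)), (42, np.int64(128)), (43, np.int64(83)), (45, np.int64(-53)), (50, np.int64(-49)), (52, np.int64(35)), (62, np.int64(34)), (63, np.int64(48)), (76, np.int64(-48)), (92, np.int64(57)), (93, np.int64(73)), (165, np.int64(-52)), (166, np.int64(-45)), (173, np.int64(31)), (174, np.int64(86)), (175, np.int64(65)), (234, np.int64(-97)), (235, np.int64(-123)), (236, np.int64(-49))]
326 [(25, np.int64(-34)), (28, np.int64(60)), (29, np.int64(43)), (133, np.int64(32)), (134, np.int64(42)), (151, np.int64(-35)), (165, np.int64(-47)), (166, np.int64(-45)), (174, np.int64(76)), (175, np.int64(77)), (231, np.int64(-37)), (232, np.int64(-62)), (233, np.int64(-68)), (234, np.int64(-57)), (235, np.int64(-53))]
330 [(42, np.int64(31)), (43, np.int64(36)), (78, np.int64(34)), (93, np.int64(37)), (99, np.int64(37)), (100, np.int64(48)), (137, np.int64(-50)), (165, np.int64(-47)), (166, np.int64(-46)), (174, np.int64(74)), (175, np.int64(77)), (231, np.int64(-117)), (232, np.int64(-148)), (233, np.int64(-50))]
```

View pics/f10.png

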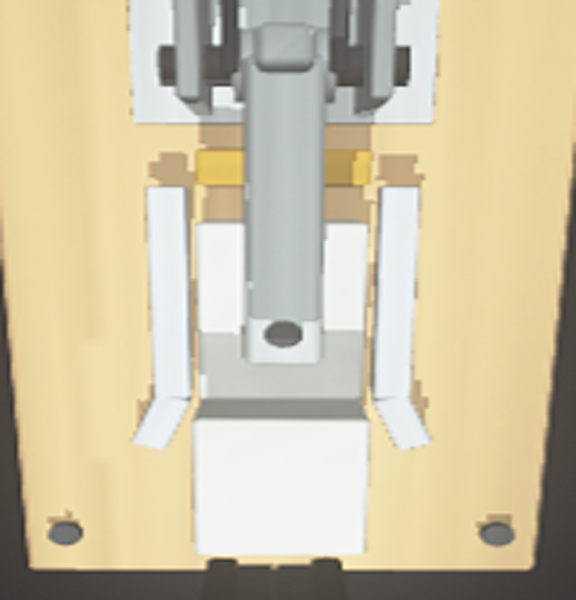

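The nose top edge is at row 92.5, which puts it at about jig x 40.3 mm. The bumper first touched at about 40.1 mm, so after spring-back contact is doubtful. I'll mend this by nudging the clamped block about 1–1.5 mm from behind with closed fingers, watching force and travel.

Emit:
drive_tool --increments '[[[-0.16,0,0],[0,0,0],0.0],[[-0.173,0,0],[0,0,0],0.0],[[0,0,0.2],[0,0,0],0.0],[[0,0,0.25],[0,0,0],0.0],[[0,0,0.15],[0,0,0],0.0],[[0,0,0.04],[0,0,0],0.0],[[0,0,0],[0,0,0],0.0],[[0,0,0],[0,0,0],0.0],[[0,0,0],[0,0,0],0.0]]'

```text
time: 22.25
tcp_pos: [0.5479, 0.1261, 0.0351]
tcp_rot: [[0.069, -0.998, 0.003], [-0.998, -0.069, 0.002], [-0.001, -0.003, -1.0]]
contact_force: [-0.6, 0.1, 0.6]
grip_width: 0.0006
gripper_force: 0.0
```

Run:
```python
from h import *
np.set_printoptions(precision=3,suppress=True)
s=ctrl.observe();print(s["time"],jig(s["tcp_pos"]),s["tcp_rot"],s["contact_force"])
```

```text
22.25 [165.202  -1.263  35.072] [[ 0.069 -0.998  0.003]
 [-0.998 -0.069  0.002]
 [-0.001 -0.003 -1.   ]] [-0.597  0.079  0.584]
```

Emit:
drive_tool --increments '[[[0.03,0.003,0.01],[0,0,0],0.0],[[0.04,0,0],[0,0,0],0.0],[[0.03,0,0],[0,0,0],0.0],[[0.015,0,0],[0,0,0],0.0],[[0,0,0],[0,0,0],0.0],[[0,0,0],[0,0,0],0.0]]'

```text
time: 22.85
tcp_pos: [0.5475, 0.1082, 0.0318]
tcp_rot: [[0.069, -0.998, 0.0], [-0.998, -0.069, 0.0], [-0.0, -0.0, -1.0]]
contact_force: [-0.4, -0.2, 0.0]
grip_width: 0.0003
gripper_force: 0.0
```

Emit:
drive_tool --increments '[[[0.007,0,0],[0,0,0],0.0],[[0,0,0],[0,0,0],0.0],[[0,0,0],[0,0,0],0.0]]'

```text
time: 23.15
tcp_pos: [0.5474, 0.1074, 0.0317]
tcp_rot: [[0.069, -0.998, -0.0], [-0.998, -0.069, -0.0], [0.0, 0.0, -1.0]]
contact_force: [-0.1, 0.1, -0.1]
grip_width: 0.0004
gripper_force: 0.0
```

Emit:
drive_tool --increments '[[[0.007,0,0],[0,0,0],0.0],[[0,0,0],[0,0,0],0.0],[[0,0,0],[0,0,0],0.0]]'

```text
time: 23.45
tcp_pos: [0.5475, 0.1063, 0.0317]
tcp_rot: [[0.069, -0.998, -0.0], [-0.998, -0.069, -0.0], [0.0, 0.0, -1.0]]
contact_force: [0.1, -0.3, -0.9]
grip_width: 0.0005
gripper_force: 0.0
```

Emit:
drive_tool --increments '[[[0.005,0,0],[0,0,0],0.0],[[0,0,0],[0,0,0],0.0],[[0,0,0],[0,0,0],0.0]]'

```text
time: 23.75
tcp_pos: [0.5476, 0.1061, 0.0318]
tcp_rot: [[0.069, -0.998, 0.0], [-0.998, -0.069, 0.001], [-0.001, -0.0, -1.0]]
contact_force: [-1.6, 5.2, 0.3]
grip_width: 0.0006
gripper_force: 2.1
```

Emit:
drive_tool --increments '[[[0.005,0,0],[0,0,0],0.0],[[0,0,0],[0,0,0],0.0],[[0,0,0],[0,0,0],0.0]]'

```text
time: 24.05
tcp_pos: [0.5478, 0.106, 0.0318]
tcp_rot: [[0.069, -0.998, 0.001], [-0.998, -0.069, 0.002], [-0.001, -0.001, -1.0]]
contact_force: [-2.3, 6.2, -0.6]
grip_width: -0.0
gripper_force: 3.4
```

Emit:
drive_tool --increments '[[[0.005,0,0],[0,0,0],0.0],[[0,0,0],[0,0,0],0.0],[[0,0,0],[0,0,0],0.0]]'

```text
time: 24.35
tcp_pos: [0.5479, 0.1059, 0.0318]
tcp_rot: [[0.069, -0.998, 0.001], [-0.998, -0.069, 0.002], [-0.002, -0.001, -1.0]]
contact_force: [-3.4, 8.4, 0.4]
grip_width: 0.0005
gripper_force: 4.6
```

Emit:
drive_tool --increments '[[[0.006,0,0],[0,0,0],0.0],[[0,0,0],[0,0,0],0.0],[[0,0,0],[0,0,0],0.0]]'

```text
time: 24.65
tcp_pos: [0.5482, 0.1057, 0.0318]
tcp_rot: [[0.069, -0.998, 0.002], [-0.998, -0.069, 0.003], [-0.003, -0.002, -1.0]]
contact_force: [-3.2, 12.0, -0.1]
grip_width: 0.0005
gripper_force: 6.0
```

Emit:
drive_tool --increments '[[[0.006,0,0],[0,0,0],0.0],[[0,0,0],[0,0,0],0.0],[[0,0,0],[0,0,0],0.0]]'

```text
time: 24.95
tcp_pos: [0.5484, 0.1057, 0.0319]
tcp_rot: [[0.069, -0.998, 0.003], [-0.998, -0.069, 0.005], [-0.004, -0.003, -1.0]]
contact_force: [-4.1, 15.4, 0.2]
grip_width: 0.0011
gripper_force: 7.4
```

Emit:
drive_tool --increments '[[[0.006,0,0],[0,0,0],0.0],[[0,0,0],[0,0,0],0.0],[[0,0,0],[0,0,0],0.0]]'

```text
time: 25.25
tcp_pos: [0.5487, 0.1056, 0.032]
tcp_rot: [[0.069, -0.998, 0.004], [-0.998, -0.069, 0.006], [-0.005, -0.004, -1.0]]
contact_force: [-4.4, 17.7, 0.0]
grip_width: 0.0005
gripper_force: 8.7
```

Emit:
drive_tool --increments '[[[0.006,0,0],[0,0,0],0.0],[[0,0,0],[0,0,0],0.0],[[0,0,0],[0,0,0],0.0]]'

```text
time: 25.55
tcp_pos: [0.5489, 0.1055, 0.032]
tcp_rot: [[0.069, -0.998, 0.004], [-0.998, -0.069, 0.007], [-0.006, -0.005, -1.0]]
contact_force: [-6.1, 20.0, -0.8]
grip_width: 0.0005
gripper_force: 10.1
```

Emit:
drive_tool --increments '[[[0.006,0,0],[0,0,0],0.0],[[0,0,0],[0,0,0],0.0],[[0,0,0],[0,0,0],0.0]]'

```text
time: 25.85
tcp_pos: [0.5494, 0.1053, 0.0321]
tcp_rot: [[0.069, -0.998, 0.005], [-0.998, -0.069, 0.008], [-0.007, -0.006, -1.0]]
contact_force: [-6.1, 22.6, 0.1]
grip_width: 0.0004
gripper_force: 11.2
```

Emit:
drive_tool --increments '[[[0.006,0,0],[0,0,0],0.0],[[0,0,0],[0,0,0],0.0],[[0,0,0],[0,0,0],0.0]]'

```text
time: 26.15
tcp_pos: [0.5499, 0.105, 0.0323]
tcp_rot: [[0.069, -0.998, 0.007], [-0.998, -0.069, 0.009], [-0.008, -0.007, -1.0]]
contact_force: [-6.2, 23.8, -1.1]
grip_width: 0.0005
gripper_force: 12.1
```

Emit:
drive_tool --increments '[[[0.006,0.006,0],[0,0,0],0.0],[[0,0,0],[0,0,0],0.0],[[0,0,0],[0,0,0],0.0]]'

```text
time: 26.45
tcp_pos: [0.5499, 0.1049, 0.0326]
tcp_rot: [[0.07, -0.998, 0.009], [-0.998, -0.07, 0.01], [-0.009, -0.009, -1.0]]
contact_force: [-5.2, 26.0, -1.8]
grip_width: 0.0005
gripper_force: 13.2
```

Emit:
drive_tool --increments '[[[0.006,0.006,0],[0,0,0],0.0],[[0,0,0],[0,0,0],0.0],[[0,0,0],[0,0,0],0.0]]'

```text
time: 26.75
tcp_pos: [0.5499, 0.1047, 0.033]
tcp_rot: [[0.07, -0.997, 0.011], [-0.997, -0.07, 0.011], [-0.01, -0.011, -1.0]]
contact_force: [-4.9, 28.8, -0.3]
grip_width: 0.0004
gripper_force: 14.2
```

Emit:
drive_tool --increments '[[[0.006,0.003,0],[0,0,0],0.0],[[0,0,0],[0,0,0],0.0],[[0,0,0],[0,0,0],0.0]]'

```text
time: 27.05
tcp_pos: [0.55, 0.1045, 0.0332]
tcp_rot: [[0.07, -0.997, 0.012], [-0.997, -0.07, 0.012], [-0.011, -0.013, -1.0]]
contact_force: [-4.6, 30.0, 0.3]
grip_width: 0.0006
gripper_force: 15.1
```

Emit:
drive_tool --increments '[[[0.006,0.003,0],[0,0,0],0.0],[[0,0,0],[0,0,0],0.0],[[0,0,0],[0,0,0],0.0]]'

```text
time: 27.35
tcp_pos: [0.5501, 0.1041, 0.0334]
tcp_rot: [[0.07, -0.997, 0.013], [-0.997, -0.07, 0.013], [-0.012, -0.014, -1.0]]
contact_force: [-4.9, 32.2, 0.5]
grip_width: 0.0004
gripper_force: 15.8
```

The push is tending to tip the block, since the fingers lean onto its upper edge. I'll back off and measure.

Emit:
drive_tool --increments '[[[-0.02,0,0],[0,0,0],0.0],[[-0.04,0,0],[0,0,0],0.0],[[-0.06,0,0],[0,0,0],0.0],[[-0.05,0,-0.1],[0,0,0],0.0],[[0,0,-0.3],[0,0,0],0.0],[[0.2,0,-0.25],[0,0,0],0.0],[[0.15,0,0],[0,0,0],0.0],[[0,0,0],[0,0,0],0.0],[[0,0,0],[0,0,0],0.0],[[0,0,0],[0,0,0],0.0]]'

```text
time: 28.35
tcp_pos: [0.547, 0.0678, 0.1284]
tcp_rot: [[0.069, -0.998, -0.002], [-0.998, -0.069, -0.001], [0.001, 0.002, -1.0]]
contact_force: [1.0, -0.5, -0.6]
grip_width: 0.0004
gripper_force: 0.0
```

Emit:
drive_tool --increments '[[[0,0,0],[0,0,0],0.0],[[0,0,0],[0,0,0],0.0],[[0,0,0],[0,0,0],0.0]]'

```text
time: 28.65
tcp_pos: [0.5474, 0.0683, 0.1289]
tcp_rot: [[0.07, -0.998, -0.001], [-0.998, -0.07, -0.0], [0.0, 0.001, -1.0]]
contact_force: [0.3, 0.2, 0.4]
grip_width: 0.0004
gripper_force: 0.0
```

```bash
cat > m.py <<'E'
from h import *
from scipy.optimize import brentq
np.set_printoptions(precision=3,suppress=True)
s=ctrl.observe();print(s["time"],jig(s["tcp_pos"]),s["contact_force"])
w=np.mean([vision.capture("wrist").astype(float) for _ in range(3)],0);cv2.imwrite("pics/m%d.png"%(s["time"]*100),w[:,:,::-1])
g=w.mean(2)
def P(x,y,z): return proj("wrist",[*((o+d*x+ey*y)/1000),z])
def edge(x0,y,z,sgn,R=6):
    # subpixel row edges averaged across y, converted back to jig x
    out=[]
    for yy in y:
        r0,c0=P(x0,yy,z);c=int(round(c0));r=np.arange(int(r0)-R,int(r0)+R+1);D=np.array([g[i+1,c]-g[i-1,c] for i in r])*sgn
        D=np.clip(D-.35*D.max(),0,None);k=D.argmax();D[:max(0,k-2)]=0;D[k+3:]=0
        re=(r*D).sum()/D.sum();out.append(brentq(lambda x:P(x,yy,z)[0]-re,x0-15,x0+15))
    return np.median(out)
a=edge(30,(-13,-12,12,13),.033,-1); n=edge(40.3,(-13,-11,11,13),.035,1);st=edge(93.3,range(-12,13,3),.059,1);f=edge(135.3,range(-12,13,3),.059,-1);b=edge(160,(-45,-40,-35,35,40,45),.015,-1)
print("stop front",a,"nose",n,"step->nose",st-53,"far->nose",f-95,"board end",b)
E
python3 m.py
```

```text
28.65 [107.579   3.318 128.851] [0.338 0.178 0.424]
stop front 28.604243420838912 nose 38.34609917512641 step->nose 38.34339040747531 far->nose 35.497148018822884 board end 159.04777567560842[ WARN:0@1.460] global loadsave.cpp:1063 imwrite_ Unsupported depth image for selected encoder is fallbacked to CV_8U.
```

The nose now stands 9.7 mm out from the stop, against about 10.75 mm before. First touch is at about 11.4 mm, so the bumper is clearly squeezed. I'll move up and check once more, numerically.

Emit:
drive_tool --increments '[[[-0.12,0.02,-0.1],[0,0,0],0.0],[[0,0,-0.2],[0,0,0],0.0],[[0,0,0],[0,0,0],0.0],[[0,0,0],[0,0,0],0.0],[[0,0,0],[0,0,0],0.0],[[0,0,0],[0,0,0],0.0]]'

```text
time: 29.4
tcp_pos: [0.5427, 0.0853, 0.1732]
tcp_rot: [[0.069, -0.998, -0.002], [-0.998, -0.069, -0.001], [0.001, 0.002, -1.0]]
contact_force: [0.2, 0.5, -0.9]
grip_width: 0.0005
gripper_force: 0.0
```

```bash
python3 m.py 2>/dev/null
python3 - <<'E'
from h import *
a=vision.capture("scene")[190:290,220:380,::-1];A=cv2.resize(a,(640,400),interpolation=cv2.INTER_CUBIC)
B=cv2.imread("pics/f9.png")[:400]
g=lambda i:cv2.cvtColor(i,cv2.COLOR_BGR2GRAY).astype(np.float32)
for n,(r0,r1,c0,c1) in dict(handle=(150,230,20,200),arm=(185,235,320,440),block=(185,280,440,535),jig=(290,345,170,570)).items():
    sh,c=cv2.phaseCorrelate(g(B)[r0:r1,c0:c1].copy(),g(A)[r0:r1,c0:c1].copy());print(n,np.round(np.array(sh)/4,2),"px",round(c,2))
print([(np.round(r["conf"],2),np.round(r["centre"],1)) for r in vision.pinpoint("scene","handle_press")[:2]])
E
```

```text
29.4 [124.901   6.83  173.235] [ 0.165  0.485 -0.883]
stop front 29.033088353699092 nose 38.58914722207114 step->nose 38.48918551070942 far->nose 38.06895701450986 board end 159.35033143521787
handle [-0.02  0.02] px 0.6
arm [-0.02  0.01] px 0.88
block [0.02 0.02] px 0.69
jig [ 0.01 -0.02] px 0.54
[(np.float64(0.96), array([236.6, 238.4])), (np.float64(0.44), array([244. , 343.4]))]
```

```bash
python3 -c "
from station import ctrl
print(ctrl.job_done())"
```

```text
the job is handed in; nothing more can be done
None
```

I handed in the job with the white block in the slot, nose against the squeezed bumper, the red handle fully down, the pad on the block and the hand clear. The hand-in gave no verdict. After clamping I pushed the block about 1 mm further in from behind, with up to 32 N measured at the wrist (by position the bumper never bottomed out, so the stop should have stayed under 15 N).

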